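# Clear the welding table: sweep the offcuts into the hanging scrap tray

### The arm

A 6-joint arm with a two-finger parallel gripper is mounted at the origin on the work surface. World frame = base frame: x ahead of the robot, y to its left, z up, the work surface at z = 0. Lengths are in mm, angles in degrees, forces in N, time in s.
With the tool pointing down it reaches from about 275 to 775 mm from the base axis. Payload 14.6 kg.
Tool frame: the origin (TCP) lies on the centre line of the jaws, within the pads' length; the fingertips stand 19 mm ahead of it and the grasp point (between the pads) is the TCP; z points along the fingers, y is the direction in which the jaws open and shut (so a half turn about z gives the same grasp; the last joint's range is limited). The gripper opens to 85 mm and grips with 20 to 120 N. Pads are 22 mm wide; open, the fingers measure 114 mm over their backs; the gripper's body (76 mm by 85 mm) begins 54 mm behind the grasp point. The pads swing forward as they close: fully open they stand 13 mm farther back than shut.
Start: joints at [60.946, 15.075, -2.767, 72.158, 0, 81.102], TCP at [180.913, 492.848, 250.278] pointing down, gripper open.
Joint ranges: [-151.79, 151.79], [-50.71, 97.33], [-67.44, 78.34], [-121.81, 120.89], [-77.56, 73.72], [-180, 180]. Speed limits (degrees/s): [108.29, 108.29, 147.25, 159.86, 180, 180].

### API

Orientations are given as [roll, pitch, yaw] about the fixed x, y, z axes, in that order (R = Rz(yaw) Ry(pitch) Rx(roll)).
In Python, from workcell import * gives the robot as it stands. The module is installed in compiled form; this text tells all that it offers.
- The arm moves only by the tool servo_tool, never from a script. Its argument "commands" is a list of rows, each a list of 3 entries, a list of its own where there are three numbers: the turn, a rotation vector about the world's x, y, z in degrees, then the shift along the world's x, y, z in cm, then the opening, from 0 (shut) to 1 (fully open). In form: [[[ax, ay, az], [dx, dy, dz], hand], ...]. A call has 1 to 10 rows; each row is the pose to reach, as a shift and turn from the pose commanded when the call began; what a row does not reach only later rows make up. A row lasts 1/10 s, in which the tool goes at most 50 mm and 8.59 degrees, less where a joint would pass 70% of its speed; a pose out of reach is approached as far as the arm can. A call with a gripper value outside its range is refused whole. The fingers move at their own pace and stop on an object; "newtons" is the grip in N (left out, the last holds). Time passes only in rows, so rows that repeat a pose let the fingers close. It gives the time, the measured TCP pose, the force and the opening at its end, in the units of the state.
- sense(): the state, without advancing time (a new reading comes with each control period).
- grab_frame(name): name is "scene" or "top" or "wrist"; returns a dict with "color" (420x560x3 uint8, blue, green, red), "vertical_fov" (degrees; the focal length in pixels is half the picture's height over the tangent of half this angle, whatever the lens; pixels are square), "cx", "cy" (the principal point, pixels), "R" (3x3) and "t" (3): a world point X has camera coordinates R X + t. Camera axes: x right, y down, z forward; pixel columns grow to the right and rows downward; lengths in mm; the calibration is good to about 2 mm. A picture is of the moment at which its call begins. There is no depth.
- job_done(): hands the job in, once; it reports no verdict.
The state is a dict: "time": time; "q": joint angles; "dq": joint speeds; "tau": joint torques, N m; "tool_pos": TCP position; "tcp_rot": TCP orientation; "wrist_force": force on the tool from outside, world axes, zero at the start; "wrist_torque": the same for the moment, N m; "width": finger opening in mm.
Only numpy, scipy, OpenCV 4.12 (cv2) and the standard library are available. Lean on these libraries where they do the work, as an engineer would, in place of code of your own. Each camera call takes 0.05 s, during which the arm holds its last target. There are 200 camera calls.

### The job

Clear the offcuts off the welding table: with the fingertips, sweep the flat-bar piece, the square-tube piece and the round-bar slug across the top and over the far edge, so that all three drop into the scrap tray hanging there. Push them only, do not pick any of them up, and leave the tin, the wire stand and the engineer's square standing where they are.

Things in the scene. Friction and masses are not known exactly. Their poses are not given: they have to be found in the camera images.
- scrap_tray: Fixed open sheet-steel tray hung on the table's far edge, which runs along y. Origin: on the table's top edge (the top ends at this x), mid-width of the tray; x points out over the tray. Opening: x +10 to +164 mm, y -171 to +171 mm; rims 4 mm below the table top, floor 111 mm below. Two hook straps, 3 mm thick, lie on the table at y +-183 to +-207 mm, reaching 33 mm back from the edge.
- flat_bar_c (a point): Centre of the flat-bar offcut: plain steel, 50 mm (own x) by 25 mm (own y) by 10 mm high, about 0.1 kg, lying flat on the table, any yaw; centre 5 mm above the table.
- tube_c (a point): Centre of the square-tube offcut: plain steel, 40 mm long (own x, open ends), 30 mm wide and 30 mm high, about 0.1 kg, lying on the table, any yaw; centre 15 mm above the table.
- slug_c (a point): Centre of the round-bar slug: plain solid steel disc, 35 mm in diameter and 18 mm high, about 0.14 kg, lying flat on the table; centre 9 mm above the table.
- tin: Bystander, loose: small closed round tin, aluminium with a grey lid, 50 mm in diameter, 42 mm high, standing among the offcuts. Origin at the centre of its underside. Leave it where it is.
- wire_stand: Bystander, loose: finished display stand, a steel disc foot 64 mm in diameter and 4 mm thick with an upright 4 mm wire and a bent hook at the top (reaching 46 mm towards its own -x), 187 mm tall, to one side of the offcuts. Origin at the centre of its underside. Leave it where it is.
- square: Bystander, loose: L-shaped steel engineer's square lying flat to the other side of the offcuts: dark stock 80 mm (own x) by 18 mm, 15 mm high, and a 22 mm wide blade reaching 100 mm from the stock's outer edge towards own +y. Origin on the table, 40 mm from both outer faces of its corner. Leave it where it is.

How it is judged:
By the outcome, as a careful person would: the job done as asked, in the order asked, and still so for the second after the job is handed in, with the robot touching nothing.
It also fails if it takes over 58 s, if anything falls off the work surface, if the arm or the gripper's body presses on something with over 40 N, if the wrist force passes 120 N, or if a joint passes its speed limit or range.

## Working session

There is one attempt and no reset: what is moved stays moved. The work goes in short steps, Python scripts to look and compute and a tool call to move; the robot and the scene stay as the last step left them, time stands still between calls to the robot, and variables do not carry over. Pictures are saved under pics/ and viewed, about 8 in all and at most 12, crops included, and the job is handed in when it is done.

Besides the shell and the picture viewer there is one more tool, called after "Call:" by a JSON object that holds its "method" and its "body". servo_tool: Moves the arm, as the interface text tells. Its arguments: {"type":"object","properties":{"commands":{"type":"array"},"newtons":{"type":"number"}},"required":["commands"]}

```bash
mkdir -p pics
cat > h.py <<'E'
from workcell import *
import numpy as np, cv2, pickle
def grab(n,fn):
    f=grab_frame(n); cv2.imwrite('pics/'+fn+'.png',f['color']); pickle.dump(f,open('pics/'+fn+'.pkl','wb')); return f
def ray(f,u,v,z):
    F=210/np.tan(np.radians(f['vertical_fov'])/2); R=np.array(f['R']);t=np.array(f['t'])
    d=R.T@np.array([(u-f['cx'])/F,(v-f['cy'])/F,1]); c=-R.T@t
    return (c+d*(z-c[2])/d[2])
def proj(f,X):
    F=210/np.tan(np.radians(f['vertical_fov'])/2); p=np.array(f['R'])@np.array(X)+np.array(f['t'])
    return p[:2]/p[2]*F+[f['cx'],f['cy']]
E
python3 - <<'E'
from h import *
s=sense();print(s)
for n in ('top','scene'):
    f=grab(n,n+'0');print(n,f['vertical_fov'],f['cx'],f['cy'],-np.array(f['R']).T@f['t'])
E
```

```text
{'time': 0.0, 'q': array([ 6.09453864e+01,  1.50971913e+01, -2.80411864e+00,  7.21592238e+01,
       -1.11263766e-03,  8.11044833e+01]), 'dq': array([ 0.02811583,  0.00187452,  0.09535964,  0.05830669,  0.01476602,
       -0.0579702 ]), 'tau': array([ 3.78732671e-03, -6.37624311e+01,  3.84565473e+01,  1.37374600e-02,
        1.53869451e-06, -1.20648383e-05]), 'tool_pos': array([180.78682356, 492.60648272, 249.83768126]), 'tcp_rot': array([-1.79940022e+02, -8.26127451e-03,  1.59840899e+02]), 'wrist_force': array([-0.11132803, -0.46784996, -0.53798742]), 'wrist_torque': array([ 0.03995238, -0.03608219,  0.00336805]), 'width': 85.34969876807175}
top 57.07562965313178 281.10790521698874 205.69293985690544 [519.39190998  20.65815409 808.84624995]
scene 47.6836392796818 275.3813974168407 212.22793169882317 [1100.53849178  243.47612942  782.59822818]
```

View pics/top0.png

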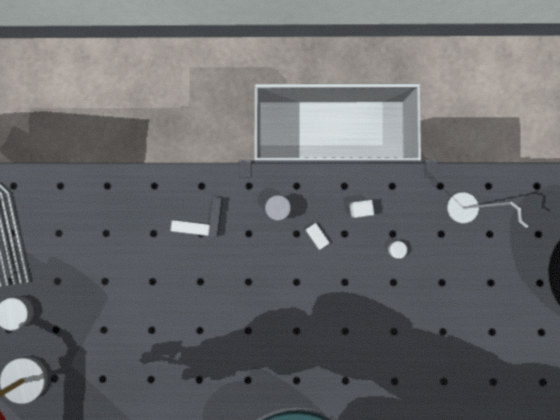

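View pics/scene0.png

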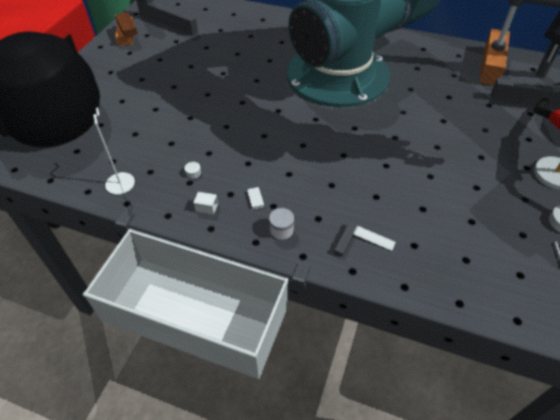

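The top view shows the tube at about (362,209), the flat bar at (317,236), the slug at (398,250), the tin at (278,208), the stand foot at (463,208), the square around (205,220), and the tray at u 256–420 with the table edge at v≈162. The scene view agrees. I'll measure these next.

Run:
```python
from h import *
f=pickle.load(open('pics/top0.pkl','rb'));g=cv2.cvtColor(f['color'],cv2.COLOR_BGR2GRAY)
m=(g>120).astype(np.uint8);m[:166]=0;m[290:]=0
cs,_=cv2.findContours(m,cv2.RETR_EXTERNAL,cv2.CHAIN_APPROX_NONE)
for c in cs:
    if cv2.contourArea(c)<80: continue
    (u,v),(w,h),a=cv2.minAreaRect(c); b=cv2.boxPoints(((u,v),(w,h),a))
    print('px',round(u),round(v),'area',cv2.contourArea(c))
    for z in (0,10,18,30,42): 
        P=np.array([ray(f,*p,z)[:2] for p in b]); print('  z',z,P.mean(0).round(1), [round(np.linalg.norm(P[i]-P[i+1]),1) for i in (0,1)], [round(np.degrees(np.arctan2(*(P[i+1]-P[i])[::-1])),1) for i in (0,1)])
for n,p in dict(eL=(260,161),eR=(415,162),strapL=(245,170),strapR=(430,168),tL=(256,86),tR=(420,86),bl=(256,160),br=(420,160),sqA=(211,198),sqB=(222,198),sqC=(209,237),sqD=(220,235)).items(): print(n,ray(f,*p,0)[:2].round(1), ray(f,*p,15)[:2].round(1))
c=f['color'][160:290,160:520];cv2.imwrite('pics/crop.png',cv2.resize(c,None,fx=2.2,fy=2.2,interpolation=cv2.INTER_CUBIC))
```

```text
px 397 250 area 243.0
  z 0 [ 467.7 -209.7] [np.float64(37.3), np.float64(35.2)] [np.float64(-89.9), np.float64(179.2)]
  z 10 [ 468.4 -206.9] [np.float64(36.8), np.float64(34.7)] [np.float64(-89.9), np.float64(179.2)]
  z 18 [ 468.9 -204.6] [np.float64(36.5), np.float64(34.4)] [np.float64(-89.9), np.float64(179.2)]
  z 30 [ 469.7 -201.2] [np.float64(35.9), np.float64(33.9)] [np.float64(-89.9), np.float64(179.2)]
  z 42 [ 470.4 -197.8] [np.float64(35.4), np.float64(33.3)] [np.float64(-89.9), np.float64(179.2)]
px 317 236 area 307.5
  z 0 [495.  -43.8] [np.float64(28.0), np.float64(52.7)] [np.float64(-55.5), np.float64(-145.6)]
  z 10 [495.3 -43. ] [np.float64(27.7), np.float64(52.0)] [np.float64(-55.5), np.float64(-145.6)]
  z 18 [495.5 -42.3] [np.float64(27.4), np.float64(51.5)] [np.float64(-55.5), np.float64(-145.6)]
  z 30 [495.9 -41.4] [np.float64(27.0), np.float64(50.7)] [np.float64(-55.5), np.float64(-145.6)]
  z 42 [496.2 -40.4] [np.float64(26.6), np.float64(49.9)] [np.float64(-55.5), np.float64(-145.6)]
px 190 228 area 419.5
  z 0 [512.4 223.2] [np.float64(25.2), np.float64(8
[... 2697 characters left out ...]
5)]
  z 18 [502.6 578. ] [np.float64(13.6), np.float64(207.2)] [np.float64(-74.4), np.float64(-162.5)]
  z 30 [502.9 569.5] [np.float64(13.4), np.float64(204.1)] [np.float64(-74.4), np.float64(-162.5)]
  z 42 [503.1 561. ] [np.float64(13.2), np.float64(200.9)] [np.float64(-74.4), np.float64(-162.5)]
eL [652.9  76. ] [650.4  74.9]
eR [ 650.7 -249.7] [ 648.3 -244.7]
strapL [633.8 107.5] [631.7 105.9]
strapR [ 638.1 -280.8] [ 635.9 -275.2]
tL [813.8  85.2] [808.4  84. ]
tR [ 812.9 -262.6] [ 807.4 -257.4]
bl [655.1  84.4] [652.5  83.3]
br [ 655.  -260.2] [ 652.4 -255. ]
sqA [574.6 178.8] [573.5 175.9]
sqB [574.6 155.6] [573.6 153.1]
sqC [492.7 182.1] [493.2 179.1]
sqD [496.9 159.1] [497.4 156.5]
```

View pics/crop.png

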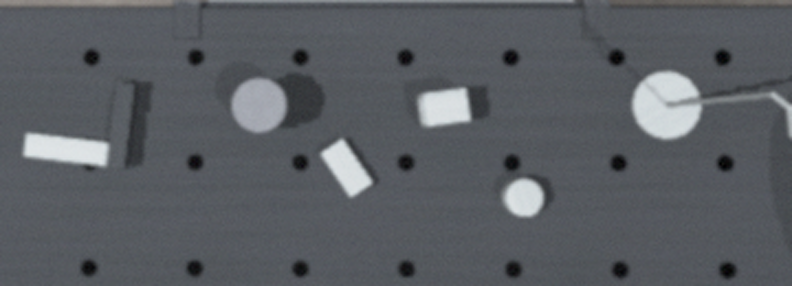

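Layout in world mm:

| Item | Position |
|---|---|
| Table edge | x≈651 |
| Tray opening | y≈-259 to +83 |
| Flat bar | (495,-43) |
| Tube | (552,-134) |
| Slug | (469,-205) |
| Tin | (552,39) |
| Stand foot | about (555,-345) |

Straight +x pushes are clear of the tin, stand and square. I'll go in the order listed, with the fingers about 20 mm open and the jaws along y.

Call:
{"method": "servo_tool", "body": {"commands": [[[0,0,4],[1.7,-3.8,-0.9],0.25],[[0,0,8],[3.5,-7.7,-1.9],0.25],[[0,0,12],[5.2,-11.5,-2.8],0.25],[[0,0,16],[7,-15.3,-3.7],0.25],[[0,0,20.16],[8.7,-19.1,-4.6],0.25],[[0,0,20.16],[10.5,-23,-5.6],0.25],[[0,0,20.16],[12.2,-26.8,-6.5],0.25],[[0,0,20.16],[14,-30.6,-7.4],0.25],[[0,0,20.16],[15.7,-34.5,-8.4],0.25],[[0,0,20.16],[17.4,-38.3,-9.3],0.25]]}}

```text
time: 1.1
tool_pos: [355.1, 108.1, 156.9]
tcp_rot: [180.0, 0.0, -180.0]
wrist_force: [1.2, 0.5, -1.0]
width: 21.1
```

Call:
{"method": "servo_tool", "body": {"commands": [[[0,0,0],[1.5,-3,-1.5],0.25],[[0,0,0],[3,-6.1,-3],0.25],[[0,0,0],[4.5,-9.2,-5],0.25],[[0,0,0],[6,-12.2,-7],0.25],[[0,0,0],[7.5,-15.3,-9],0.25],[[0,0,0],[7.5,-15.3,-10.5],0.25],[[0,0,0],[7.5,-15.3,-11.5],0.25],[[0,0,0],[7.5,-15.3,-12.2],0.25],[[0,0,0],[7.5,-15.3,-12.7],0.25],[[0,0,0],[7.5,-15.3,-12.7],0.25]]}}

```text
time: 2.1
tool_pos: [429.6, -42.6, 30.1]
tcp_rot: [180.0, -0.0, -179.9]
wrist_force: [0.1, -0.5, -0.0]
width: 21.0
```

```bash
python3 - <<'E'
from h import *
f=grab('wrist','w1'); grab('scene','s1'); s=sense(); print(s['tool_pos'],s['wrist_force'],s['width'])
E
python3 -c "
import cv2,numpy as np
a=cv2.imread('pics/w1.png');b=cv2.resize(cv2.imread('pics/s1.png')[120:280,130:430],(560,299));cv2.imwrite('pics/v1.png',np.vstack([a[120:],b]))"
```

```text
[430.06082552 -42.83061568  30.68538534] [ 1.01049573  0.74813426 -0.17392093] 21.29491889007367
```

View pics/v1.png

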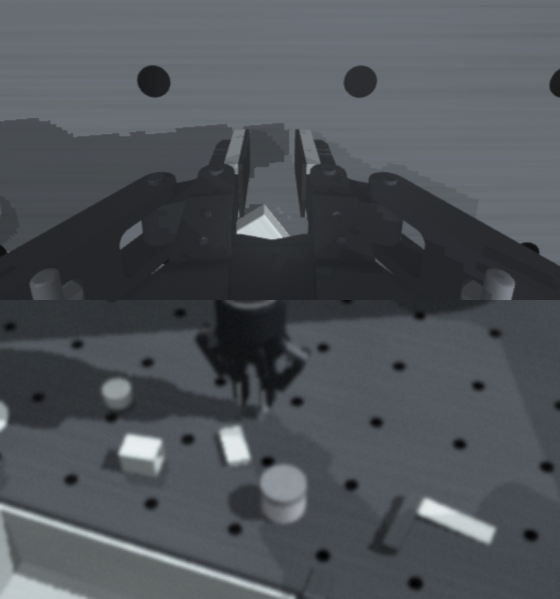

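The fingers are shut to 21 mm and sit behind the bar with clearance to spare. I'll lower in small steps and watch the force to find the tip height.

Call:
{"method": "servo_tool", "body": {"commands": [[[0,0,0],[0,-0.3,-0.3],0.25],[[0,0,0],[0,-0.4,-0.6],0.25],[[0,0,0],[0,-0.4,-0.8],0.25],[[0,0,0],[0,-0.4,-0.8],0.25]]}}

```text
time: 2.6
tool_pos: [429.8, -47.2, 22.1]
tcp_rot: [180.0, -0.0, 180.0]
wrist_force: [0.3, -0.5, 0.4]
width: 21.2
```

Call:
{"method": "servo_tool", "body": {"commands": [[[0,0,0],[0,0,-0.15],0.25],[[0,0,0],[0,0,-0.3],0.25],[[0,0,0],[0,0,-0.3],0.25]]}}

```text
time: 2.9
tool_pos: [429.9, -47.1, 19.2]
tcp_rot: [180.0, 0.0, -180.0]
wrist_force: [0.2, 0.5, -0.8]
width: 21.3
```

No contact yet at 19.2 mm, so the tips are within about 3 mm of the table. I'll raise 1.5 mm and push the bar, drifting slightly away from the tin.

Call:
{"method": "servo_tool", "body": {"commands": [[[0,0,0],[1.2,0,0.15],0.25],[[0,0,0],[2.4,0,0.15],0.25],[[0,0,0],[3.4,0,0.15],0.25],[[0,0,0],[4.4,-0.1,0.15],0.25],[[0,0,0],[5.4,-0.2,0.15],0.25],[[0,0,0],[6.5,-0.3,0.15],0.25],[[0,0,0],[7.7,-0.4,0.15],0.25],[[0,0,0],[9,-0.6,0.15],0.25],[[0,0,0],[10.2,-0.7,0.15],0.25],[[0,0,0],[11,-0.8,0.15],0.25]]}}

```text
time: 3.9
tool_pos: [541.1, -55.3, 20.7]
tcp_rot: [-180.0, 0.0, -180.0]
wrist_force: [-0.8, 0.2, 0.2]
width: 21.4
```

Run:
```python
from h import *
a=grab('top','t2')['color'][140:270,160:500]; b=grab('scene','s2')['color'][120:290,130:430]; s=sense(); print(s['time'],s['tool_pos'],s['wrist_force'])
cv2.imwrite('pics/v2.png',np.vstack([cv2.resize(a,(700,268)),cv2.resize(b,(700,330))]))
```

```text
4.0 [541.03465745 -55.36597201  20.64711081] [-0.35360997 -0.07987079  0.00873615]
```

View pics/v2.png

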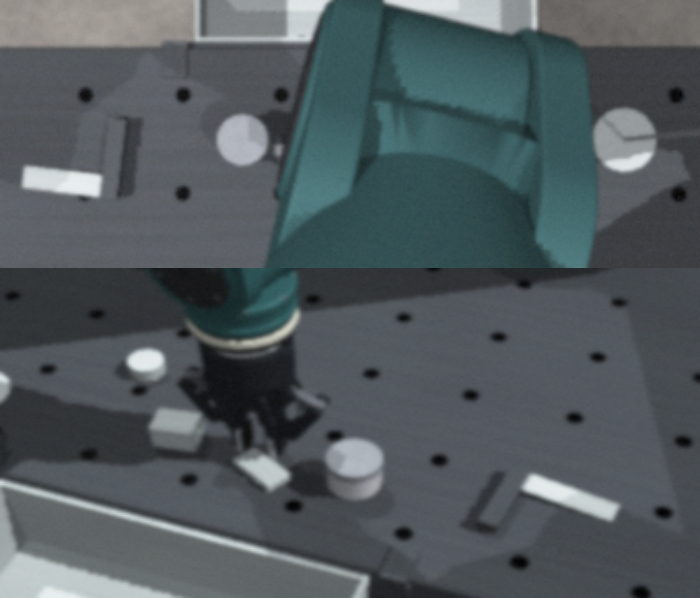

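The bar has turned nearly parallel to y and is held by the fingers, offset towards +y. I'll measure it, and check that the tube and tin have not moved.

Run:
```python
from h import *
f=pickle.load(open('pics/s2.pkl','rb'));f0=pickle.load(open('pics/scene0.pkl','rb'))
c=lambda x,y:(130+x*300/700,120+(y-268)*170/330)
for n,p,z in (('barL',(235,457),10),('barR',(292,480),10),('barBack',(250,449),10),('barFront',(272,491),10)): print(n,ray(f,*c(*p),z).round(0))
for n,b in dict(tube=(190,190,222,218),tin=(265,205,300,240),slug=(182,160,205,182)).items():
    x0,y0,x1,y1=b; T=f0['color'][y0:y1,x0:x1]; S=f['color'][y0-6:y1+6,x0-6:x1+6]
    r=cv2.matchTemplate(S,T,cv2.TM_CCOEFF_NORMED);_,m,_,l=cv2.minMaxLoc(r);print(n,round(m,2),l[0]-6,l[1]-6)
```

```text
barL [566. -68.  10.]
barR [577.  -9.  10.]
barBack [552. -60.  10.]
barFront [596. -20.  10.]
tube 0.91 0 0
tin 0.98 0 0
slug 1.0 0 0
```

The tin, tube and slug have not moved. The bar's centre is at about (572,-39), towards the +y side of the fingers. I'll push on past the tin, back off a little, re-centre and finish.

Call:
{"method": "servo_tool", "body": {"commands": [[[0,0,0],[0.8,0,0],0.25],[[0,0,0],[1.8,0,0],0.25],[[0,0,0],[2.8,0,0],0.25],[[0,0,0],[3.8,0,0],0.25],[[0,0,0],[4.8,0,0],0.25],[[0,0,0],[5.5,0,0],0.25],[[0,0,0],[5.5,0,0],0.25],[[0,0,0],[5.0,0,0],0.25],[[0,0,0],[4.8,0.8,0],0.25],[[0,0,0],[4.8,1.6,0],0.25]]}}

```text
time: 5.0
tool_pos: [587.1, -38.6, 20.9]
tcp_rot: [180.0, -0.0, 180.0]
wrist_force: [0.5, -0.0, 0.1]
width: 21.2
```

Run:
```python
from h import *
b=grab('scene','s3')['color'][120:290,130:430]; s=sense(); print(s['time'],s['tool_pos'],s['wrist_force'])
f=pickle.load(open('pics/s3.pkl','rb'))
cv2.imwrite('pics/v3.png',cv2.resize(b,(700,397)))
c=lambda X:((proj(f,X)-[130,120])*700/300).round()
print('edge',c((651,-40,0)),c((651,-100,0)),'y0',c((600,-40,10)))
```

```text
5.05 [587.26000274 -37.38444938  20.90280746] [ 0.20695242  2.03559947 -0.60511953]
edge [226. 317.] [162. 297.] y0 [249. 265.]
```

View pics/v3.png

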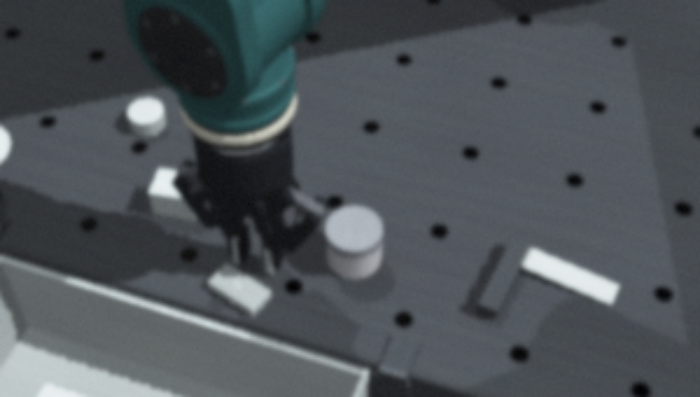

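The bar is at about (621,-40), flush and centred on the fingers. Next, the push over the edge, then a lift.

Call:
{"method": "servo_tool", "body": {"commands": [[[0,0,0],[0.8,0,0],0.25],[[0,0,0],[1.8,0,0],0.25],[[0,0,0],[2.8,0,0],0.25],[[0,0,0],[3.8,0,0],0.25],[[0,0,0],[4.8,0,0],0.25],[[0,0,0],[5.8,0,0],0.25],[[0,0,0],[6.8,0,0],0.25],[[0,0,0],[7.8,0,0],0.25],[[0,0,0],[8.8,0,0],0.25],[[0,0,0],[8.8,0,0],0.25]]}}

```text
time: 6.05
tool_pos: [677.3, -39.3, 20.6]
tcp_rot: [-180.0, 0.0, -180.0]
wrist_force: [-0.7, 1.0, -0.1]
width: 21.8
```

Call:
{"method": "servo_tool", "body": {"commands": [[[0,0,0],[0,0,2],0.25],[[0,0,0],[0,0,5],0.25],[[0,0,0],[0,0,9],0.25],[[0,0,0],[-3,-2,9],0.25],[[0,0,0],[-7,-4,9],0.25],[[0,0,0],[-11,-6,9],0.25],[[0,0,0],[-15,-8.0,9],0.25],[[0,0,0],[-17.6,-9.7,9],0.25],[[0,0,0],[-17.6,-9.7,9],0.25]]}}

```text
time: 6.95
tool_pos: [496.9, -137.3, 111.1]
tcp_rot: [-180.0, -0.1, 179.9]
wrist_force: [-0.2, 0.3, -0.3]
width: 21.1
```

Run:
```python
from h import *
b=grab('scene','s4')['color'][110:380,80:430]; s=sense(); print(s['time'],s['tool_pos'],s['wrist_force'])
cv2.imwrite('pics/v4.png',cv2.resize(b,None,fx=2,fy=2))
```

```text
7.0 [ 498.6580577  -136.84283704  111.15202887] [1.4414307  0.68717876 0.50843931]
```

View pics/v4.png

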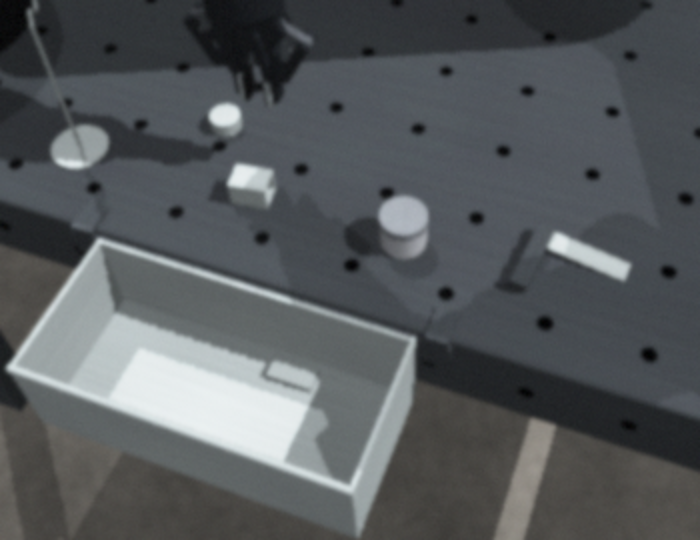

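The flat bar is in the tray and the bystanders have not moved. The tube at (552,-134) is next: descend behind it and push.

Call:
{"method": "servo_tool", "body": {"commands": [[[0,0,0],[0,0,-3],0.25],[[0,0,0],[0,0.2,-6],0.25],[[0,0,0],[0,0.2,-8],0.25],[[0,0,0],[0,0.2,-8.8],0.25],[[0,0,0],[1,0.2,-8.8],0.25],[[0,0,0],[2,0.2,-8.8],0.25],[[0,0,0],[2.7,0.2,-8.8],0.25],[[0,0,0],[3.5,0.2,-8.8],0.25],[[0,0,0],[4.5,0.2,-8.8],0.25],[[0,0,0],[5.5,0.2,-8.8],0.25]]}}

```text
time: 8.0
tool_pos: [555.9, -134.2, 23.1]
tcp_rot: [-180.0, 0.0, -180.0]
wrist_force: [-1.0, -0.4, 0.6]
width: 21.1
```

Call:
{"method": "servo_tool", "body": {"commands": [[[0,0,0],[1,0,0],0.25],[[0,0,0],[2,0,0],0.25],[[0,0,0],[3,0,0],0.25],[[0,0,0],[4,0,0],0.25],[[0,0,0],[5,0,0],0.25],[[0,0,0],[5.5,0,0],0.25],[[0,0,0],[5.5,0,0],0.25]]}}

```text
time: 8.7
tool_pos: [610.7, -134.2, 22.7]
tcp_rot: [-180.0, 0.0, -180.0]
wrist_force: [-0.1, 0.3, 0.9]
width: 21.4
```

Run:
```python
from h import *
f=grab('scene','s5');b=f['color'][110:380,80:430]; s=sense(); print(s['time'],s['tool_pos'],s['wrist_force'])
cv2.imwrite('pics/v5.png',cv2.resize(b,None,fx=2,fy=2))
c=lambda X:((proj(f,X)-[80,110])*2).round()
print(c((638,-134,30)),c((638,-154,30)),c((638,-114,30)))
```

```text
8.75 [ 610.09610822 -134.1414951    22.64332154] [-0.14177581 -0.67442175  0.65977605]
[209. 238.] [191. 233.] [227. 243.]
```

View pics/v5.png

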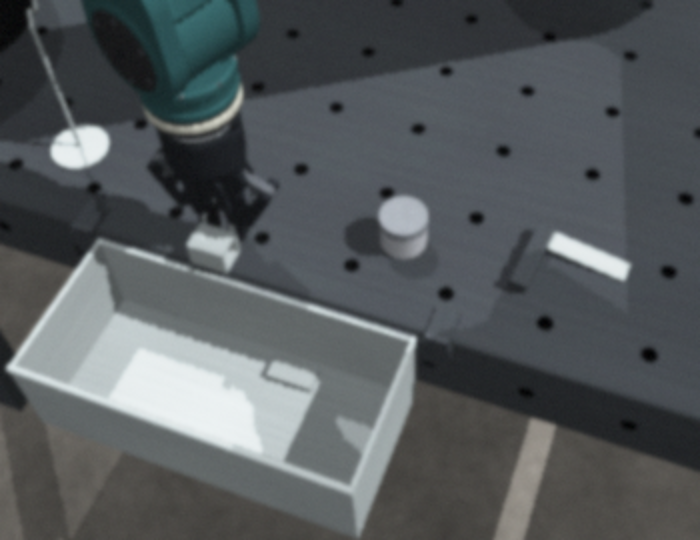

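The tube is centred on the fingers at the edge. I'll push it over, lift, and travel behind the slug.

Call:
{"method": "servo_tool", "body": {"commands": [[[0,0,0],[0.8,0,0],0.25],[[0,0,0],[1.8,0,0],0.25],[[0,0,0],[2.8,0,0],0.25],[[0,0,0],[3.8,0,0],0.25],[[0,0,0],[4.8,0,0],0.25],[[0,0,0],[5.8,0,0],0.25],[[0,0,0],[6.6,0,0],0.25],[[0,0,0],[7,0,0],0.25],[[0,0,0],[7,0,3],0.25],[[0,0,0],[7,0,7],0.25]]}}

```text
time: 9.75
tool_pos: [678.9, -133.7, 91.7]
tcp_rot: [179.9, -0.2, -180.0]
wrist_force: [-0.3, -0.7, 0.5]
width: 20.9
```

Call:
{"method": "servo_tool", "body": {"commands": [[[0,0,0],[-1,0,2],0.25],[[0,0,0],[-4,-1,2],0.25],[[0,0,0],[-8,-2,2],0.25],[[0,0,0],[-12,-3.2,2],0.25],[[0,0,0],[-16,-4.4,2],0.25],[[0,0,0],[-20,-5.6,2],0.25],[[0,0,0],[-24,-6.8,2],0.25],[[0,0,0],[-26.2,-7.2,2],0.25],[[0,0,0],[-26.2,-7.2,2],0.25]]}}

```text
time: 10.65
tool_pos: [415.0, -206.0, 112.8]
tcp_rot: [180.0, -0.1, 179.9]
wrist_force: [-0.0, -0.4, 0.4]
width: 21.4
```

Run:
```python
from h import *
f=grab('scene','s6');b=f['color'][110:380,80:430]; s=sense(); print(s['time'],s['tool_pos'],s['wrist_force'])
cv2.imwrite('pics/v6.png',cv2.resize(b,None,fx=2,fy=2))
c=lambda X:((proj(f,X)-[80,110])*2).round()
print(c((469,-206,18)))
```

```text
10.7 [ 416.71635056 -206.18668535  112.95297136] [-0.05537996 -1.21284552 -0.04305201]
[223. 114.]
```

View pics/v6.png

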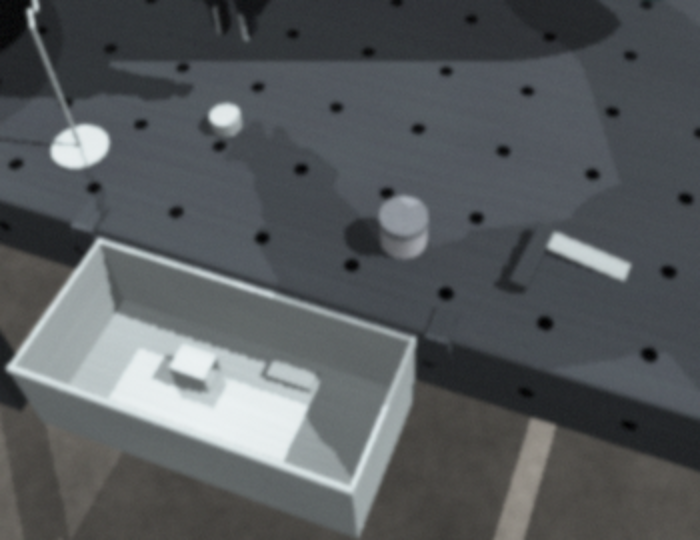

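The tube is in the tray, and the slug's position is confirmed. Now the slug: descend and push along +x, drifting slightly towards the tray's middle.

Call:
{"method": "servo_tool", "body": {"commands": [[[0,0,0],[0,0,-3],0.25],[[0,0,0],[0,0,-6],0.25],[[0,0,0],[0,0,-8],0.25],[[0,0,0],[0,0,-9],0.25],[[0,0,0],[1,0,-9],0.25],[[0,0,0],[1.8,0,-9],0.25],[[0,0,0],[2.6,0,-9],0.25],[[0,0,0],[3.6,0,-9],0.25],[[0,0,0],[4.6,0,-9],0.25],[[0,0,0],[5.6,0,-9],0.25]]}}

```text
time: 11.7
tool_pos: [475.0, -206.2, 23.1]
tcp_rot: [-180.0, 0.0, -180.0]
wrist_force: [-1.3, -0.0, 1.2]
width: 21.4
```

Call:
{"method": "servo_tool", "body": {"commands": [[[0,0,0],[1,0,0],0.25],[[0,0,0],[2,0,0],0.25],[[0,0,0],[3,0.1,0],0.25],[[0,0,0],[4,0.2,0],0.25],[[0,0,0],[5,0.3,0],0.25],[[0,0,0],[6,0.4,0],0.25],[[0,0,0],[7,0.5,0],0.25],[[0,0,0],[8,0.6,0],0.25],[[0,0,0],[9,0.7,0],0.25],[[0,0,0],[9.6,0.7,0],0.25]]}}

```text
time: 12.7
tool_pos: [570.9, -199.0, 22.7]
tcp_rot: [-180.0, 0.0, -180.0]
wrist_force: [-1.1, 0.2, 0.6]
width: 21.2
```

Run:
```python
from h import *
f=grab('scene','s7');b=f['color'][110:380,80:430]; s=sense(); print(s['time'],s['tool_pos'],s['wrist_force'])
cv2.imwrite('pics/v7.png',cv2.resize(b,None,fx=2,fy=2))
c=lambda X:((proj(f,X)-[80,110])*2).round()
x,y,_=s['tool_pos'];print(c((x+27,y,18)))
```

```text
12.75 [ 571.46589466 -199.15768988   22.7334771 ] [-0.14876881 -0.18326448 -0.43776785]
[173. 199.]
```

View pics/v7.png

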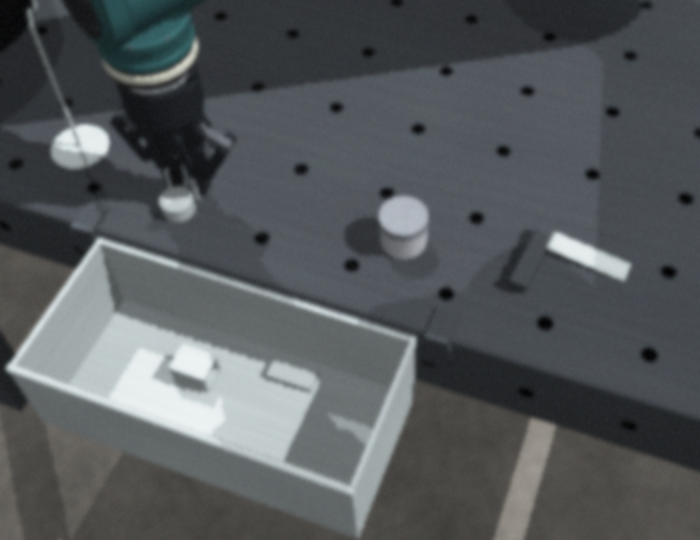

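The slug is cradled between the fingers. I'll push it over the edge, lift and retreat.

Call:
{"method": "servo_tool", "body": {"commands": [[[0,0,0],[1,0.1,0],0.25],[[0,0,0],[2.2,0.2,0],0.25],[[0,0,0],[3.4,0.2,0],0.25],[[0,0,0],[4.6,0.3,0],0.25],[[0,0,0],[5.8,0.3,0],0.25],[[0,0,0],[7,0.3,0],0.25],[[0,0,0],[8,0.3,0],0.25],[[0,0,0],[9,0.3,0],0.25],[[0,0,0],[10,0.3,0],0.25],[[0,0,0],[11,0.3,0],0.25]]}}

```text
time: 13.75
tool_pos: [680.6, -196.1, 22.7]
tcp_rot: [180.0, -0.0, 180.0]
wrist_force: [-0.9, 0.3, 0.1]
width: 21.3
```

Call:
{"method": "servo_tool", "body": {"commands": [[[0,0,0],[0,0,0],0.25],[[0,0,0],[0,0,2],0.25],[[0,0,0],[0,0,5],0.25],[[0,0,0],[0,0,9],0.25],[[0,0,0],[-4,1,11],0.25],[[0,0,0],[-8,2,13],0.25],[[0,0,0],[-12,3,15],0.25],[[0,0,0],[-16,4,16],0.25],[[0,0,0],[-20,5,17],0.25],[[0,0,0],[-24,6,17],0.25]]}}

```text
time: 14.75
tool_pos: [438.3, -135.7, 193.7]
tcp_rot: [-179.9, 0.1, 180.0]
wrist_force: [0.1, -0.3, -0.2]
width: 21.4
```

Call:
{"method": "servo_tool", "body": {"commands": [[[0,0,0],[-2,1,0],0.25],[[0,0,0],[-3,1,0],0.25],[[0,0,0],[-3,1,0],0.25]]}}

```text
time: 15.05
tool_pos: [409.3, -126.2, 193.1]
tcp_rot: [-180.0, 0.0, 180.0]
wrist_force: [-0.3, 0.2, -1.0]
width: 21.3
```

Run:
```python
from h import *
f=grab('scene','s8');b=f['color'][110:380,80:430]; s=sense(); print(s['time'],s['tool_pos'],s['wrist_force'],np.abs(s['dq']).max())
cv2.imwrite('pics/v8.png',cv2.resize(b,None,fx=2,fy=2))
f0=pickle.load(open('pics/scene0.pkl','rb'))
for n,bx in dict(stand=(95,165,140,195),tin=(265,205,300,240),square=(330,222,400,258)).items():
    x0,y0,x1,y1=bx; T=f0['color'][y0:y1,x0:x1]; S=f['color'][y0-6:y1+6,x0-6:x1+6]
    r=cv2.matchTemplate(S,T,cv2.TM_CCOEFF_NORMED);_,m,_,l=cv2.minMaxLoc(r);print(n,round(m,2),l[0]-6,l[1]-6)
```

```text
15.1 [ 410.29110707 -126.60840008  192.99424332] [-0.42429723 -0.90644184  0.8582359 ] 1.5463960850911607
stand 1.0 0 0
tin 0.97 0 0
square 0.99 0 0
```

View pics/v8.png

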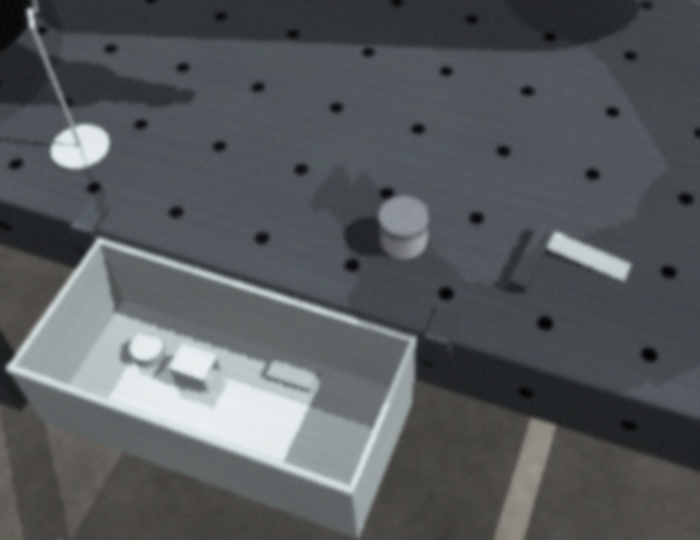

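All three pieces lie in the tray: slug at (145,350), tube at (193,367), bar at (291,375). The bystanders show no image shift, so I'm handing in.

```bash
python3 -c "
from workcell import *
print(job_done())"
```

```text
the job is handed in; nothing more can be done
None
```

All three offcuts are in the scrap tray, and I have handed the job in at about 15 s of robot time. I pushed them with the fingertips in the order given: flat bar, square tube, round slug. The flat bar slid off-centre on the fingers partway, so I stopped once past the tin, re-centred, and then pushed it over the edge.

- **Offcuts:** the last picture shows all three lying on the tray floor and nothing fallen off the table.
- **Bystanders:** the tin, wire stand and square show zero pixel shift against the first picture, with match scores of 0.97 to 1.0.
- **Forces:** the wrist-force readings, taken at the end of moves and at looks, stayed around 2 N or less. The arm finished clear of everything.
- **Disagreements:** no checks failed or disagreed. The job-done call itself gives no verdict.

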